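# Turn the cutter carousel to the bear cutter

## Task

Push with a fingertip against the lugs on the rim of the cutter carousel and turn it until the bear-shaped cutter stands at the front, in line with the flat pointer tongue that sticks out of the carousel's foot, then move clear. The cutters must ride round upright on their mat: do not touch, lift or carry any of them or touch the mat, and leave the shaker, the bowl and the spatula where they are.

Things in the scene. Friction and masses are not known exactly. Their poses are not given: they have to be found in the camera images.
- foot: Fixed foot: dark steel disc 170 mm across, 12 mm high, on the bench. Origin at bench level on the axis of rotation, z up. Its -x direction is the front (towards the robot within about 35 degrees): along it a flat dark pointer tongue, 22 mm wide, 6 mm high, lies on the bench and reaches a pointed end 226 mm from the axis.
- carousel (a joint): Angle of the disc, positive counter-clockwise from above; turns many times either way; light friction (0.09 N m), stops at once when not pushed. Bare aluminium disc 270 mm across, 30 to 50 mm above the bench, with six lugs 60 degrees apart sticking out of its rim. Outside the rim between lugs the space is free down to the bench. Four loose cutters ride on it.
- lug (a point): A point in one of the six lugs, 150 mm from the axis and 43 mm above the bench; it turns with the disc. At joint value 0 it lies on the foot's +x side. Each lug is 16 mm wide, round-ended, reaches from radius 135 to 163 mm and from 30 to 56 mm above the bench. The other five follow at steps of 60 degrees.
- mat_mid (a point): The brown mat covering the disc inside its rim, 240 mm across, 3 mm thick, top 53 mm above the bench; point: centre of its top, on the axis. Not to be touched.
- bear_mid (a point): Bear-shaped cookie cutter (belly, head with two ears, arms, legs), 69 by 58 mm. All four cutters are white plastic on a steel band, 22 mm high, with a knob 16 mm across, 12 mm high on top; about 70 g, loose on the mat, centre 50 to 80 mm from the axis, any yaw. Point: on the vertical line through the belly and knob, 11 mm above the mat.
- round_mid (a point): The round cookie cutter, 56 mm across, otherwise like the bear cutter, elsewhere on the mat. Its point lies on its vertical centre line, 11 mm above the mat, under the knob. Not to be touched.
- square_mid (a point): The square cookie cutter, 46 mm each side, otherwise like the bear cutter, elsewhere on the mat. Its point lies on its vertical centre line, 11 mm above the mat, under the knob. Not to be touched.
- heart_mid (a point): The heart-shaped cookie cutter, about 58 mm across and 53 mm long, otherwise like the bear cutter, elsewhere on the mat. Its point lies on its vertical centre line, 11 mm above the mat, under the knob. Not to be touched.
- shaker: Clear plastic jar with a steel cap, 60 mm across and 110 mm high, standing on the bench to the right. Origin under its centre. Leave alone.
- bowl: Small steel bowl, 130 mm across and 60 mm high, on the bench to the left. Origin under its centre. Leave alone.
- spatula: Spatula 240 mm long lying on the bench at the near right. Origin on its underside, handle to its -x. Leave alone.
Things that resemble listed ones, but are neither listed nor needed, are in the scene too. Leave any black look-alike of the part that bears square_mid alone. Leave any orange look-alike of the part that bears round_mid alone.

How it is judged:
At the end, for the whole second after the job is handed in: The bear cutter's centre is on the front side of the axis, within 10 mm sideways of the tongue's centre line; the carousel is at rest; all four cutters stand upright on the mat (x of bear_mid in the frame of foot below -0.03 m and y of bear_mid in the frame of foot between -0.01 and 0.01 m and velocity of joint carousel between -0.05 and 0.05 rad/s and angle between each of bear_mid, round_mid, square_mid, heart_mid's own z axis and vertical below 0.15 rad and horizontal distance between each of bear_mid, round_mid, square_mid, heart_mid and foot below 0.105 m and height (world z) of bear_mid between 0.058 and 0.07 m and height (world z) of round_mid between 0.058 and 0.07 m and height (world z) of square_mid between 0.058 and 0.07 m and height (world z) of heart_mid between 0.058 and 0.07 m); the robot touches nothing.
It fails at once if The robot touches a cutter (contact force between any of the fingers, the arm and bear above 0.5 N or contact force between any of the fingers, the arm and round above 0.5 N or contact force between any of the fingers, the arm and square above 0.5 N or contact force between any of the fingers, the arm and heart above 0.5 N).
It fails at once if A cutter is lifted off the mat or tipped (height (world z) of any of bear_mid, round_mid, square_mid, heart_mid above 0.076 m or angle between any of bear_mid, round_mid, square_mid, heart_mid's own z axis and vertical above 0.35 rad).
It fails at once if The robot touches the mat (contact force between any of the fingers, the arm and carousel_c0 above 0.5 N).
It fails at once if The shaker, the bowl or the spatula is moved more than 20 mm (distance of any of shaker, bowl, spatula from where it was at the start of the episode above 0.02 m).
It also fails if it takes over 64 s, if anything falls off the work surface, if the arm or the gripper's body presses on something with over 40 N, if the wrist force passes 120 N, or if a joint passes its speed limit or range.

## Robot

A 6-joint arm with a two-finger parallel gripper is mounted at the origin on the work surface. World frame = base frame: x ahead of the robot, y to its left, z up, the work surface at z = 0. Lengths are in m, angles in rad, forces in N, time in s.
With the tool pointing down it reaches from about 0.25 to 0.775 m from the base axis. Payload 4 kg.
Tool frame: the origin (TCP) lies on the centre line of the jaws, within the pads' length; the fingertips stand 14 mm ahead of it and the grasp point (between the pads) lies 5 mm behind it; z points along the fingers, y is the direction in which the jaws open and shut (so a half turn about z gives the same grasp; the last joint's range is limited). The gripper opens to 94 mm and grips with 3 to 60 N. Pads are 16 mm wide; open, the fingers measure 119 mm over their backs; the gripper's body (75 mm by 177 mm) begins 78 mm behind the grasp point.
Start: joints at [-1.452, 0.087, 1.371, -0, 1.684, -0.103], TCP at [0.121, -0.537, 0.22] pointing down, gripper open.
Joint ranges: [-3.1, 3.1], [-0.76, 2.03], [0.27, 2.55], [-1.08, 4.22], [0.17, 2.65], [-2.57, 2.57]. Speed limits (rad/s): [2.79, 2.79, 3.14, 3.14, 3.14, 3.14].

## Interface

Orientations are given as [roll, pitch, yaw] about the fixed x, y, z axes, in that order (R = Rz(yaw) Ry(pitch) Rx(roll)).
In Python, from station import sense, get_image, calibration, r gives the robot as it stands.
- The arm moves only by the tool jog_arm, never from a script. Its argument "motion" is a list of rows, each a list of 7 numbers: the closure, from -1 (fully open) to 1 (shut), so that 0 is half open, then the shift along the tool's x, y, z in units of 40 mm (1.0 is 40 mm), then the turn, a rotation vector about the tool's x, y, z in units of 5 degrees (1.0 is 5 degrees). A call has 1 to 12 rows; each row shifts and turns the commanded pose from where the row before left it, along the tool's axes as they then stand; what a row does not reach is not made up. A row lasts 1/10 s, in which the tool goes at most 50 mm and 8.59 degrees, less where a joint would pass 70% of its speed; a pose out of reach is approached as far as the arm can. A call is refused whole if a number of a shift passes 1 or a number of a turn 1, either way. A call with a gripper value outside its range is refused whole. The fingers move at their own pace and stop on an object; "force" is the grip in N (left out, the last holds). Time passes only in rows, so rows that do not move let the fingers close. It gives the time, the measured TCP pose, the force and the opening at its end, in the units of the state.
- sense(): the state, without advancing time (a new reading comes with each control period).
- get_image(name): name is "scene" or "top" or "wrist"; returns (picture, depth): 480x640x3 uint8, blue, green, red; 480x640 float32, m along the optical axis (not along the pixel's ray), 0 where there is no reading.
- calibration(name): a dict with "fx", "fy", "cx", "cy" (pixels), "xyz" and "attitude" of the camera in the world. Camera axes: x right, y down, z forward; pixel columns grow to the right and rows downward; lengths in m; the calibration is good to about 2 mm. A picture is of the moment at which its call begins: read the wrist's pose just before it. calibration takes no time and is no camera call; for the wrist camera it gives the pose at the moment of the call.
- r.close_job(): hands the job in, once; it reports no verdict.
The state is a dict: "clock": time; "joints": joint angles; "joint_vel": joint speeds; "joint_efforts": joint torques, N m; "position": TCP position; "orientation": TCP orientation; "force": force on the tool from outside, world axes, zero at the start; "ft_torque": the same for the moment, N m; "width": finger opening in m.
Only numpy, scipy, OpenCV 4.12 (cv2) and the standard library are available. Lean on these libraries where they do the work, as an engineer would, in place of code of your own. Each camera call takes 0.05 s, during which the arm holds its last target. There are 200 camera calls.

## Working session

There is one attempt and no reset: what is moved stays moved. The work goes in short steps, Python scripts to look and compute and a tool call to move; the robot and the scene stay as the last step left them, time stands still between calls to the robot, and variables do not carry over. Pictures are saved under pics/ and viewed, about 8 in all and at most 12, crops included, and the job is handed in when it is done.

Besides the shell and the picture viewer there is one more tool, called after "Emit:" as name(argument=value, ...) on one line, values as JSON. jog_arm: Moves the arm, as the interface text tells. Its arguments: {"type":"object","properties":{"motion":{"type":"array","items":{"type":"array","items":{"type":"number"}}},"force":{"type":"number"}},"required":["motion"]}

```bash
mkdir -p pics; cat > h.py <<'E'
import numpy as np,cv2
from station import sense,get_image,calibration,r
from scipy.spatial.transform import Rotation as R
def cam(n):
    c=calibration(n); a=np.array(c["attitude"],float)
    M=a if a.shape==(3,3) else (R.from_euler('xyz',a).as_matrix() if a.size==3 else R.from_quat(a).as_matrix())
    return c,M,np.array(c["xyz"])
def cloud(n,d):
    c,M,t=cam(n); v,u=np.mgrid[:480,:640]
    P=np.stack([(u-c["cx"])/c["fx"]*d,(v-c["cy"])/c["fy"]*d,d],-1)
    return P@M.T+t
E
python3 - <<'E'
from h import *
for n in("scene","top"):
    print(n,calibration(n))
    im,d=get_image(n);cv2.imwrite(f"pics/{n}.png",im);np.save(f"pics/{n}.npy",d)
    W=cloud(n,d);np.save(f"pics/{n}W.npy",W)
    print(n,W[240,320],W[300,300])
print(sense())
E
```

```text
scene {'fx': 510.9453481999308, 'fy': 510.9453481999308, 'cx': 316.0741991074025, 'cy': 238.88928477319428, 'xyz': array([1.20856017, 0.24295063, 0.98104536]), 'attitude': array([-2.44491509e+00,  2.05133490e-03,  1.86270322e+00])}
scene [0.46165186 0.0262603  0.04737819] [0.65263201 0.03864236 0.07408078]
top {'fx': 601.4216277352929, 'fy': 601.4216277352929, 'cx': 314.32522228391656, 'cy': 240.18688156815506, 'xyz': array([2.52384084e-01, 8.28255208e-04, 1.42429865e+00]), 'attitude': array([-2.94319345,  0.01420289, -1.58588349])}
top [0.52846945 0.00293906 0.05351018] [ 0.39517594  0.05288062 -0.00068548]
{'clock': 0.1, 'joints': array([-1.45211694e+00,  8.78660048e-02,  1.37205994e+00,  4.42172331e-06,
        1.68361173e+00, -1.03074839e-01]), 'joint_vel': array([ 0.00129418, -0.00254645, -0.00349771,  0.00014322, -0.00124175,
       -0.00055313]), 'joint_efforts': array([ 1.68273276e-03, -3.41253054e+01, -3.03302050e+01,  7.20415707e-02,
        3.04662553e-02, -1.01891494e-04]), 'position': array([ 0.12092362, -0.53607276,  0.21845135]), 'orientation': array([-3.13965840e+00, -2.04499587e-04,  2.21754525e-01]), 'force': array([ 0.23339224, -0.17361398, -0.00838164]), 'ft_torque': array([ 0.01478139, -0.03163032,  0.01319297]), 'width': 0.09399454227246655}
```

View pics/top.png

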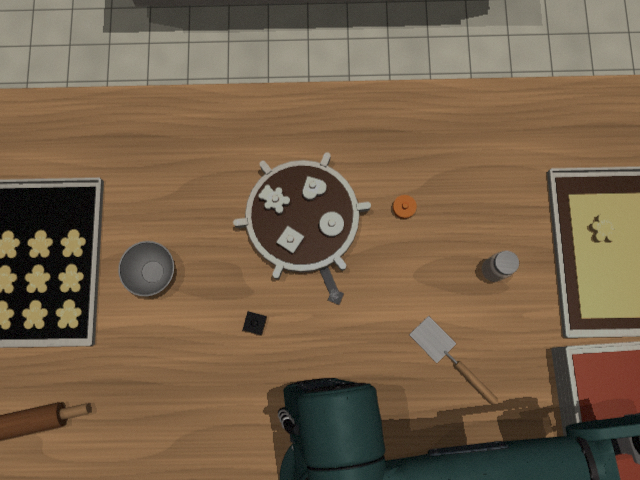

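View pics/scene.png

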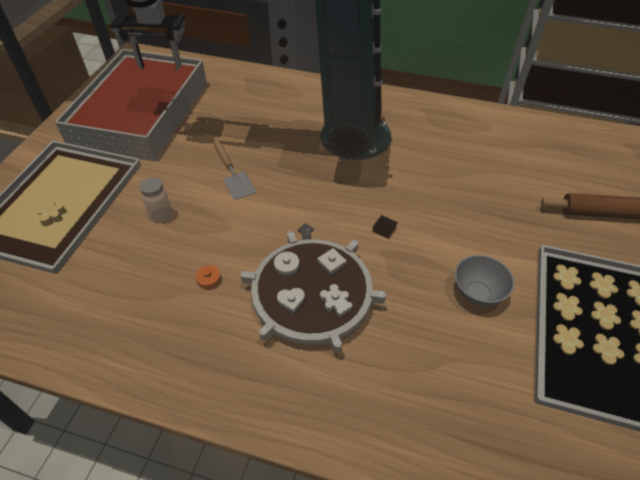

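Top view: the bear is on the mat at (274,199), with the heart at (313,187), round at (331,224) and square at (290,239). The tongue tip is at (337,298). Bear-like shapes that I reject are the cut-out in the dough at (602,229) and the cookies in the left tray around (40,278). The orange round (404,207) and black square (254,323) are look-alikes on the bench.

```bash
cat > m.py <<'E'
from h import *
def measure(im,d,tag):
    W=cloud("top",d); hsv=cv2.cvtColor(im,cv2.COLOR_BGR2HSV); z=W[...,2]
    roi=np.zeros(z.shape,bool); roi[130:320,215:390]=1
    # disc rim + lugs: height 40..60mm
    disc=roi&(z>.04)&(z<.062)
    mat=disc&(hsv[...,2]<90)
    n,l,s,c=cv2.connectedComponentsWithStats(mat.astype(np.uint8)); k=1+s[1:,4].argmax()
    cn=max(cv2.findContours((l==k).astype(np.uint8),0,1)[0],key=cv2.contourArea)[:,0]
    C,M,t=cam("top")
    def onz(u,v,zz):
        q=np.stack([(np.asarray(u)-C["cx"])/C["fx"],(np.asarray(v)-C["cy"])/C["fy"],np.ones_like(u,float)],-1)@M.T
        return t+q*((zz-t[2])/q[...,2])[...,None]
    P=onz(cn[:,0].astype(float),cn[:,1].astype(float),.053)[:,:2]
    (cx,cy),rad=cv2.minEnclosingCircle(P.astype(np.float32))
    A=np.c_[2*P,np.ones(len(P))];x=np.linalg.lstsq(A,(P**2).sum(1),rcond=None)[0]
    print("mat circ",cx,cy,rad,"lsq",x[:2],np.sqrt(x[2]+x[:2]@x[:2]))
    ctr=x[:2]
    # knobs
    rr=np.hypot(W[...,0]-ctr[0],W[...,1]-ctr[1])
    for nm,zl,zh in(("knob",.080,.1),("body",.066,.1)):
        mk=(roi&(z>zl)&(z<zh)&(rr<.12)).astype(np.uint8)
        n,l,s,c=cv2.connectedComponentsWithStats(mk)
        for i in range(1,n):
            if s[i,4]>8:
                m=W[l==i].mean(0); dx=m[:2]-ctr; print(nm,s[i,4],c[i].round(1),m.round(4),"r %.3f ang %.1f"%(np.hypot(*dx),np.degrees(np.arctan2(dx[1],dx[0]))))
    mk=(roi&(z>.046)&(z<.064)&(rr>.142)&(rr<.17)).astype(np.uint8)
    n,l,s,c=cv2.connectedComponentsWithStats(mk)
    for i in range(1,n):
        if s[i,4]>15:
            m=W[l==i].mean(0); dx=m[:2]-ctr; print("lug",s[i,4],c[i].round(1),m.round(4),"r %.3f ang %.1f"%(np.hypot(*dx),np.degrees(np.arctan2(dx[1],dx[0]))))
    # tongue, dark gray low-saturation on bench
    v,u=np.mgrid[:480,:640]
    B=onz(u.astype(float),v.astype(float),.006); rb=np.hypot(B[...,0]-ctr[0],B[...,1]-ctr[1])
    tm=(roi&(rb>.155)&(rb<.235)&(z<.03)&(hsv[...,1]<70)&(B[...,0]<ctr[0])&(v>265)&(u>310)).astype(np.uint8)
    n,l,s,c=cv2.connectedComponentsWithStats(tm)
    for i in range(1,n):
        if s[i,4]>30:
            q=B[l==i][:,:2];m=q.mean(0)-ctr;e=np.linalg.svd(q-q.mean(0),full_matrices=0)
            print("tongue",s[i,4],c[i].round(1),"rmax %.3f"%rb[l==i].max(),"ang %.2f"%np.degrees(np.arctan2(m[1],m[0])),"axis",np.degrees(np.arctan2(*e[2][0][::-1])),e[1])
    o=im.copy();o[tm>0]=(0,0,255);o[mat&(rr<2)]=o[mat]//2+np.array([60,0,0],np.uint8)
    cv2.imwrite(f"pics/{tag}.png",cv2.resize(o[130:320,215:390],None,fx=3,fy=3,interpolation=2))
    return ctr
if __name__=="__main__":
    import sys
    measure(*get_image("top"),sys.argv[1])
    s=sense();print(s["clock"],s["position"],s["orientation"],s["force"],s["width"])
E
python3 m.py crop1
```

```text
mat circ 0.5922232866287231 0.045188020914793015 0.11909767985343933 lsq [0.59218933 0.04509841] 0.11759861053546891
knob 35 [312.1 184.1] [0.6541 0.0188 0.0857] r 0.067 ang -23.0
knob 41 [274.8 198. ] [0.6229 0.1056 0.0848] r 0.068 ang 63.1
knob 35 [331.3 222.7] [ 0.5617 -0.0236  0.0863] r 0.075 ang -113.9
knob 36 [289.9 238.3] [0.5269 0.0712 0.0863] r 0.070 ang 158.2
body 383 [313.4 188. ] [0.648  0.0161 0.0752] r 0.063 ang -27.4
body 490 [273.8 198.6] [0.6242 0.1087 0.0747] r 0.071 ang 63.3
body 462 [331.5 223.8] [ 0.5617 -0.0241  0.0748] r 0.076 ang -113.8
body 407 [290.1 239.5] [0.5267 0.0714 0.0748] r 0.071 ang 158.1
lug 55 [326.5 156.7] [ 0.7311 -0.0159  0.0542] r 0.152 ang -23.7
lug 51 [263.  164.7] [0.7143 0.1358 0.0538] r 0.152 ang 36.6
lug 65 [365.7 205.7] [ 0.6086 -0.1057  0.0541] r 0.152 ang -83.8
lug 61 [237.5 222.3] [0.5738 0.1953 0.0548] r 0.151 ang 97.0
lug 66 [341.4 264.6] [ 0.4695 -0.0453  0.0548] r 0.152 ang -143.6
lug 63 [276.4 273.1] [0.4523 0.1044 0.0547] r 0.152 ang 157.0
tongue 280 [332.8 290.4] rmax 0.223 ang -158.24 axis -158.27161936299962 [0.31210976 0.12535353]
0.15 [ 0.12093373 -0.5361472   0.21856837] [-3.13989512e+00 -1.39749075e-04  2.21802493e-01] [ 0.64422974 -0.25725411  0.176384  ] 0.09415097253423152
```

View pics/crop1.png

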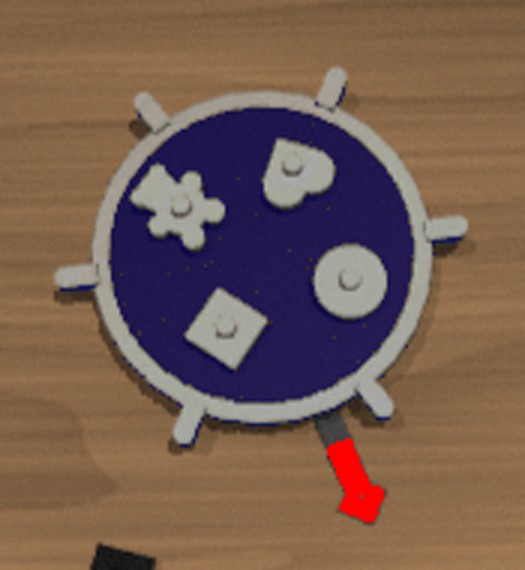

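The bear must turn from 63.1° to 201.7°, about +138.6° CCW. The lug at 97° can be pushed along the near side to about 235.6° in a single stroke. I start by closing the fingers and moving high to a point behind that lug.

Emit:
jog_arm(motion=[[1,0.663,-0.635,0,0,0,0],[1,0.663,-0.635,0,0,0,0],[1,0.663,-0.635,0,0,0,0],[1,0.663,-0.635,0,0,0,0],[1,0.663,-0.635,0,0,0,0],[1,0.663,-0.635,0,0,0,0],[1,0.663,-0.635,0,0,0,0],[1,0.663,-0.635,0,0,0,0],[1,0.663,-0.635,0,0,0,0],[1,0.663,-0.635,0,0,0,0],[1,0.663,-0.635,0,0,0,0],[1,0.663,-0.635,0,0,0,0]], force=20)

```text
clock: 1.35
position: [0.3648, -0.1677, 0.2193]
orientation: [3.141, -0.0, 0.222]
force: [0.5, -0.6, -0.4]
width: 0.002
```

Emit:
jog_arm(motion=[[1,0.663,-0.635,0,0,0,0],[1,0.663,-0.635,0,0,0,0],[1,0.663,-0.635,0,0,0,0],[1,0.663,-0.635,0,0,0,0],[1,0.663,-0.635,0,0,0,0],[1,0.663,-0.635,0,0,0,0],[1,0.663,-0.635,0,0,0,0],[1,0.663,-0.635,0,0,0,0],[1,0.663,-0.635,0,0,0,0],[1,0.663,-0.635,0,0,0,0],[1,0.663,-0.635,0,0,0,0],[1,0.663,-0.635,0,0,0,0]])

```text
clock: 2.55
position: [0.6082, 0.1995, 0.2188]
orientation: [3.141, 0.001, 0.222]
force: [-0.2, -0.8, -0.2]
width: 0.0004
```

Emit:
jog_arm(motion=[[1,0,0,0,0,0,0.94],[1,0,0,0,0,0,0.94],[1,0,0,0,0,0,0.94],[1,0,0,0,0,0,0.92],[1,0,0,0,0,0,0],[1,0,0,0,0,0,0],[1,0,0,0,0,0,0]])

```text
clock: 3.25
position: [0.6077, 0.1981, 0.2193]
orientation: [3.141, 0.0, -0.104]
force: [-0.1, -1.1, -0.6]
width: 0.0005
```

Emit:
jog_arm(motion=[[1,0,0,0.7,0,0,0],[1,0,0,0.7,0,0,0],[1,0,0,0.7,0,0,0],[1,0,0,0.6,0,0,0],[1,0,0,0.5,0,0,0],[1,0,0,0.5,0,0,0],[1,0,0,0.3,0,0,0],[1,0,0,0.23,0,0,0],[1,0,0,0,0,0,0],[1,0,0,0,0,0,0]])

```text
clock: 4.25
position: [0.6083, 0.1983, 0.051]
orientation: [-3.141, -0.001, -0.104]
force: [0.4, 0.5, 0.4]
width: 0.0004
```

```bash
python3 - <<'E'
from h import *
im,d=get_image("wrist");cv2.imwrite("pics/w1.png",im)
s=sense();print(s["position"],s["force"],s["joints"])
E
```

```text
[0.60859753 0.19830246 0.05152768] [-0.0045637  -0.98162869  0.06697183] [ 2.26489543e-01  3.67156531e-01  1.37302455e+00 -8.30916539e-05
  1.39921678e+00  1.90177048e+00]
```

View pics/w1.png

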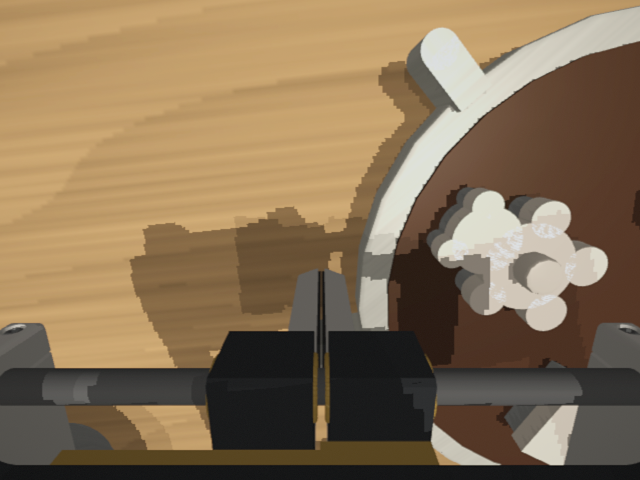

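Emit:
jog_arm(motion=[[1,-0.134,0.002,0,0,0,-0.4],[1,-0.134,0.002,0,0,0,-0.4],[1,-0.134,0.002,0,0,0,-0.4],[1,-0.134,0.002,0,0,0,-0.4],[1,-0.201,0.005,0,0,0,-0.6],[1,-0.201,0.005,0,0,0,-0.6],[1,-0.201,0.005,0,0,0,-0.6],[1,-0.201,0.005,0,0,0,-0.6],[1,-0.201,0.005,0,0,0,-0.6],[1,-0.201,0.005,0,0,0,-0.6],[1,-0.201,0.005,0,0,0,-0.6],[1,-0.201,0.005,0,0,0,-0.6]])

```text
clock: 5.5
position: [0.5253, 0.1839, 0.0519]
orientation: [3.141, -0.004, 0.456]
force: [0.8, 0.2, -0.2]
width: 0.0005
```

```bash
python3 m.py crop2; python3 - <<'E'
from h import *
p=sense()["position"][:2]-[.5922,.0451];print(np.hypot(*p),np.degrees(np.arctan2(p[1],p[0])))
E
```

```text
mat circ 0.5915316343307495 0.046323202550411224 0.12015938013792038 lsq [0.59279636 0.03563115] 0.10838178992627243
knob 38 [299.1 182.6] [0.6584 0.049  0.0862] r 0.067 ang 11.5
knob 37 [333.8 208.5] [ 0.5952 -0.03    0.085 ] r 0.066 ang -87.9
knob 25 [272.5 210.5] [0.5929 0.1107 0.0862] r 0.075 ang 89.9
knob 38 [303.7 240.1] [0.5224 0.0399 0.0854] r 0.071 ang 176.5
body 374 [301.1 185.3] [0.655  0.0447 0.075 ] r 0.063 ang 8.3
body 461 [333.6 209.8] [ 0.595  -0.0298  0.0745] r 0.065 ang -88.1
body 235 [276.8 210.8] [0.5948 0.1016 0.0752] r 0.066 ang 88.2
body 410 [303.7 241.5] [0.5213 0.0403 0.075 ] r 0.072 ang 176.2
lug 56 [297.9 152.4] [0.7433 0.0523 0.0539] r 0.151 ang 6.3
lug 34 [356.5 178.1] [ 0.6763 -0.0861  0.0545] r 0.148 ang -55.5
lug 38 [361.6 242.6] [ 0.5203 -0.0933  0.0548] r 0.148 ang -119.4
lug 35 [246.1 250.4] [0.507  0.1749 0.0537] r 0.164 ang 121.7
lug 62 [306. 278.] [0.44   0.0366 0.0545] r 0.153 ang 179.6
tongue 271 [333.  290.8] rmax 0.220 ang -161.00 axis -157.71167054589205 [0.29353553 0.12356665]
5.55 [0.52409312 0.18332224 0.05175225] [ 3.14093219e+00 -1.75361313e-03  4.57518945e-01] [-1.77750061 -0.7801469   0.30082383] 0.0007488605004937231
0.1540906719090294 116.23106213910339
```

Emit:
jog_arm(motion=[[1,-0.268,0.009,0,0,0,-0.8],[1,-0.268,0.009,0,0,0,-0.8],[1,-0.268,0.009,0,0,0,-0.8],[1,-0.268,0.009,0,0,0,-0.8],[1,-0.268,0.009,0,0,0,-0.8],[1,-0.268,0.009,0,0,0,-0.8],[1,-0.268,0.009,0,0,0,-0.8],[1,-0.268,0.009,0,0,0,-0.8],[1,-0.268,0.009,0,0,0,-0.8],[1,-0.268,0.009,0,0,0,-0.8],[1,-0.201,0.005,0,0,0,-0.6],[1,-0.134,0.002,0,0,0,-0.4]])

```text
clock: 6.75
position: [0.4471, 0.0955, 0.0516]
orientation: [3.139, -0.001, 1.24]
force: [0.4, -0.1, 0.1]
width: 0.0007
```

```bash
sed -i 's/    ctr=x\[:2\]/    ctr=np.array([.5922,.0451])/' m.py; cat >> m.py <<'E'
    p=s["position"][:2]-[.5922,.0451];print("finger",np.hypot(*p),np.degrees(np.arctan2(p[1],p[0])), s["joints"])
E
python3 m.py crop3
```

```text
mat circ 0.5921058654785156 0.04524608328938484 0.1190413311123848 lsq [0.60196321 0.03772348] 0.10644468771964992
knob 33 [322.4 187.1] [ 0.6467 -0.0048  0.0858] r 0.074 ang -42.5
knob 38 [279.3 192.6] [0.6355 0.0951 0.0854] r 0.066 ang 49.1
knob 37 [324.5 230. ] [ 0.545  -0.0077  0.0855] r 0.071 ang -131.8
body 453 [322.6 188.6] [ 0.6462 -0.0052  0.0748] r 0.074 ang -43.0
body 383 [281.7 193.5] [0.6362 0.0901 0.0751] r 0.063 ang 45.7
body 49 [284.2 222.6] [0.5668 0.0847 0.0741] r 0.047 ang 122.6
body 404 [324.4 231.1] [ 0.5449 -0.0076  0.0746] r 0.071 ang -131.9
body 14 [272.2 225.1] [0.5615 0.1124 0.0737] r 0.074 ang 114.5
lug 53 [314.3 153.2] [0.7404 0.0129 0.0544] r 0.152 ang -12.3
lug 53 [253.7 173.2] [0.6934 0.1579 0.0544] r 0.152 ang 48.1
lug 59 [362.8 193.6] [ 0.6378 -0.0997  0.055 ] r 0.152 ang -72.5
lug 65 [350.8 255.7] [ 0.4899 -0.0676  0.0549] r 0.152 ang -132.2
tongue 279 [332.8 290.3] rmax 0.223 ang -158.26 axis -158.10249045213848 [0.31288551 0.12583667]
6.8 [0.44693804 0.09487939 0.05156453] [ 3.13925990e+00 -5.81416605e-04  1.24022272e+00] [-0.01741021  0.11125265  1.0898959 ] 0.0002830557542270089
finger 0.15355462806088657 161.08407545684662 [ 8.52890259e-02 -2.33694626e-02  1.82694419e+00 -4.22140686e-04
  1.33564914e+00  4.15961174e-01]
```

Emit:
jog_arm(motion=[[1,-0.201,0.005,0,0,0,-0.6],[1,-0.268,0.009,0,0,0,-0.8],[1,-0.268,0.009,0,0,0,-0.8],[1,-0.268,0.009,0,0,0,-0.8],[1,-0.268,0.009,0,0,0,-0.8],[1,-0.268,0.009,0,0,0,-0.8],[1,-0.268,0.009,0,0,0,-0.8],[1,-0.268,0.009,0,0,0,-0.8],[1,-0.268,0.009,0,0,0,-0.8],[1,-0.268,0.009,0,0,0,-0.8],[1,-0.268,0.009,0,0,0,-0.8],[1,-0.268,0.009,0,0,0,-0.8]])

```text
clock: 8.0
position: [0.4566, -0.0269, 0.0513]
orientation: [3.14, 0.001, 2.061]
force: [0.2, 0.5, -0.2]
width: 0.0005
```

Emit:
jog_arm(motion=[[1,-0.201,0.005,0,0,0,-0.6],[1,-0.201,0.005,0,0,0,-0.6],[1,-0.134,0.002,0,0,0,-0.4],[1,-0.134,0.002,0,0,0,-0.4],[1,-0.067,0,0,0,0,-0.2],[1,0,0,0,0,0,0],[1,0,0,0,0,0,0]])

```text
clock: 8.7
position: [0.4723, -0.0512, 0.0506]
orientation: [3.141, 0.001, 2.251]
force: [-0.6, -0.3, 0.0]
width: 0.0005
```

```bash
python3 m.py crop4
```

```text
mat circ 0.5829664468765259 0.04619816318154335 0.12815207242965698 lsq [0.59081505 0.05399581] 0.10632081944516575
knob 37 [292.1 181. ] [0.6628 0.0653 0.0854] r 0.073 ang 16.0
knob 34 [330.4 201.7] [ 0.6113 -0.0226  0.0857] r 0.070 ang -74.2
knob 39 [273.2 219.7] [0.5713 0.1092 0.0854] r 0.067 ang 108.1
knob 26 [307.4 239.3] [0.5238 0.0315 0.0866] r 0.070 ang -168.7
body 447 [292.3 182.4] [0.6625 0.0653 0.0747] r 0.073 ang 16.0
body 263 [330.5 199.9] [ 0.6186 -0.023   0.0751] r 0.073 ang -68.8
body 391 [274.7 218.8] [0.5759 0.1066 0.075 ] r 0.064 ang 104.8
body 318 [305.  243.2] [0.5173 0.0374 0.075 ] r 0.075 ang -174.1
lug 47 [316.4 153.7] [0.7387 0.0079 0.055 ] r 0.151 ang -14.2
lug 53 [255.3 171.6] [0.6968 0.1541 0.0553] r 0.151 ang 46.2
lug 61 [363.4 195.4] [ 0.6335 -0.1011  0.0546] r 0.152 ang -74.2
lug 61 [239.6 232.8] [0.5488 0.1902 0.0544] r 0.151 ang 106.7
lug 63 [286.8 276.3] [0.4444 0.0805 0.0553] r 0.152 ang 166.5
tongue 280 [332.9 290.7] rmax 0.224 ang -158.27 axis -159.4621249062689 [0.31667076 0.12216091]
8.75 [ 0.47213159 -0.05113078  0.05050302] [3.14131718e+00 4.98015618e-04 2.25101865e+00] [0.47337789 0.21698969 0.3996506 ] 0.00033479682710939676
finger 0.15387263149980038 -141.28900266906558 [-2.27282286e-01  1.94636032e-02  1.78648376e+00 -9.21205854e-05
  1.33508326e+00 -9.07483191e-01]
```

Emit:
jog_arm(motion=[[1,-0.134,0.002,0,0,0,-0.4],[1,-0.134,0.002,0,0,0,-0.4],[1,-0.134,0.002,0,0,0,-0.4],[1,-0.101,0.001,0,0,0,-0.3],[1,-0.067,0,0,0,0,-0.2],[1,0,0,0,0,0,0],[1,0,0,0,0,0,0],[1,0.15,0,0,0,0,0],[1,0.2,0,0,0,0,0],[1,0,0,0,0,0,0]])

```text
clock: 9.75
position: [0.4762, -0.0575, 0.0501]
orientation: [-3.141, -0.001, 2.401]
force: [0.7, -0.3, 0.9]
width: 0.0004
```

```bash
python3 m.py crop5
```

```text
mat circ 0.5905845165252686 0.044379521161317825 0.12030421942472458 lsq [0.59897147 0.057273  ] 0.1033017667371842
knob 37 [287.7 182.7] [0.6589 0.0754 0.0849] r 0.073 ang 24.4
knob 39 [328.6 198.1] [ 0.6201 -0.0185  0.0857] r 0.069 ang -66.4
knob 36 [274.8 223.6] [0.562  0.1056 0.0857] r 0.068 ang 116.6
body 447 [288.  184.2] [0.6584 0.0754 0.0745] r 0.073 ang 24.6
body 307 [328.  197.4] [ 0.6245 -0.0174  0.0752] r 0.070 ang -62.6
body 393 [275.8 222.4] [0.5674 0.1041 0.075 ] r 0.064 ang 112.8
body 241 [308.3 241.2] [0.5221 0.0296 0.0736] r 0.072 ang -167.6
lug 51 [307.3 152.3] [0.7429 0.0298 0.0548] r 0.151 ang -5.8
lug 51 [249.4 178.6] [0.6802 0.1683 0.0541] r 0.151 ang 54.5
lug 59 [360.  187.5] [ 0.6533 -0.0938  0.054 ] r 0.152 ang -66.3
lug 60 [242.6 240.9] [0.5295 0.183  0.0542] r 0.151 ang 114.5
lug 63 [296.  277.9] [0.4406 0.0596 0.0548] r 0.152 ang 174.5
tongue 256 [332.7 289.5] rmax 0.219 ang -158.06 axis -155.87285669606848 [0.28283988 0.11567387]
9.8 [ 0.47666953 -0.05785673  0.05023918] [-3.14148504e+00 -9.56421702e-06  2.40065899e+00] [ 0.07765549 -0.15129578 -0.35860228] 0.0008090884400188252
finger 0.15474939834928883 -138.2936880686899 [-2.38872943e-01  3.18920297e-02  1.77431588e+00 -9.22733042e-05
  1.33544492e+00 -1.06871409e+00]
```

View pics/crop5.png

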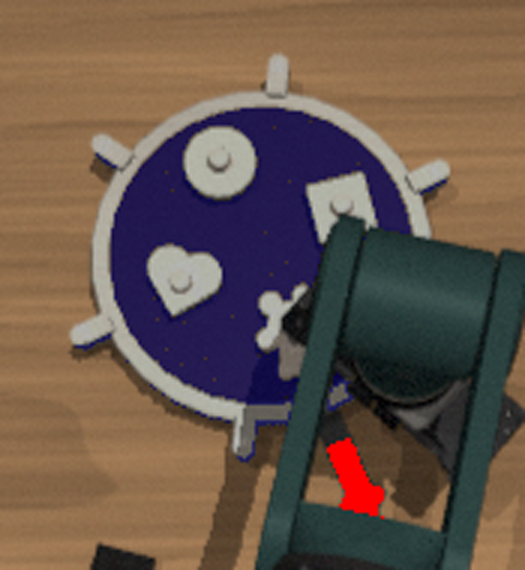

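Emit:
jog_arm(motion=[[1,0,0,-0.3,0,0,0],[1,0,0,-0.6,0,0,0],[1,0,0,-0.7,0,0,0],[1,0,0,-0.8,0,0,0],[1,0,0,-0.8,0,0,0],[1,0,0,-0.8,0,0,0],[1,0,0,-0.6,0,0,0]])

```text
clock: 10.5
position: [0.4778, -0.0586, 0.2379]
orientation: [3.14, 0.004, 2.4]
force: [0.1, 0.7, -0.4]
width: 0.0007
```

Emit:
jog_arm(motion=[[1,-0.36,-0.69,0,0,0,0],[1,-0.36,-0.69,0,0,0,0],[1,-0.36,-0.69,0,0,0,0],[1,-0.36,-0.69,0,0,0,0],[1,-0.36,-0.69,0,0,0,0],[1,-0.36,-0.69,0,0,0,0],[1,-0.36,-0.69,0,0,0,0],[1,-0.36,-0.69,0,0,0,0],[1,-0.36,-0.69,0,0,0,0],[1,-0.36,-0.69,0,0,0,0],[1,0,0,0,0,0,0],[1,0,0,0,0,0,0]])

```text
clock: 11.7
position: [0.3969, -0.3594, 0.2348]
orientation: [3.141, 0.0, 2.399]
force: [-0.8, 0.5, -0.8]
width: 0.0003
```

```bash
python3 m.py crop6
```

```text
mat circ 0.5922088027000427 0.045352473855018616 0.11901180446147919 lsq [0.59224577 0.04525347] 0.11733469845520665
knob 39 [287.8 182.9] [0.6583 0.0752 0.0856] r 0.073 ang 24.5
knob 39 [328.4 197.9] [ 0.6205 -0.0181  0.0854] r 0.069 ang -65.9
knob 39 [274.9 223.7] [0.5618 0.1053 0.086 ] r 0.067 ang 116.8
knob 38 [312.4 238. ] [0.527  0.0202 0.0853] r 0.070 ang -159.1
body 447 [288.1 184.3] [0.6582 0.0752 0.0749] r 0.073 ang 24.5
body 394 [328.6 199.2] [ 0.6203 -0.0186  0.075 ] r 0.070 ang -66.2
body 390 [275.8 222.4] [0.5673 0.104  0.075 ] r 0.064 ang 112.9
body 496 [312.7 240.7] [0.5229 0.0195 0.0747] r 0.074 ang -159.8
lug 50 [307.3 152.2] [0.7434 0.0298 0.0541] r 0.152 ang -5.8
lug 51 [249.4 178.5] [0.6801 0.1682 0.0552] r 0.151 ang 54.5
lug 62 [360.1 187.5] [ 0.6532 -0.0939  0.0542] r 0.152 ang -66.3
lug 63 [242.7 241.2] [0.5288 0.1829 0.0545] r 0.152 ang 114.7
lug 64 [355.2 250.1] [ 0.503  -0.0782  0.0546] r 0.152 ang -125.9
lug 60 [296.  277.8] [0.4407 0.0595 0.0549] r 0.152 ang 174.6
tongue 280 [332.8 290.4] rmax 0.223 ang -158.24 axis -158.29939784361576 [0.3122777  0.12515566]
11.75 [ 0.39712742 -0.3587804   0.23485305] [3.14107783e+00 3.76823787e-04 2.39982162e+00] [ 0.36669925 -0.20954526 -0.69408964] 0.000310932540743812
finger 0.44852278872127754 -115.78035206950818 [-8.41013530e-01  5.14178068e-02  1.37848952e+00  5.55098183e-04
  1.71136135e+00 -1.66996106e+00]
```

View pics/crop6.png

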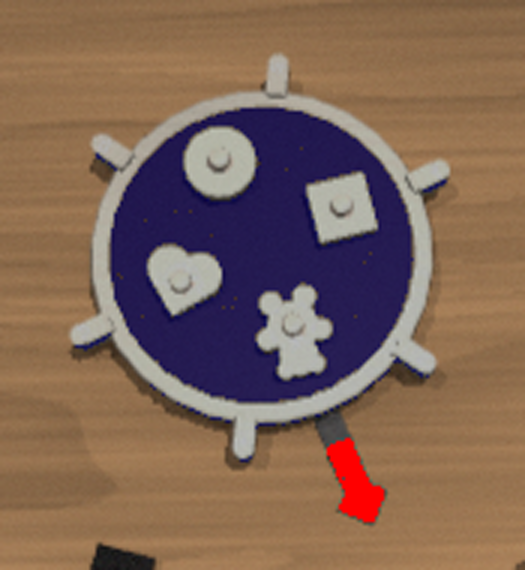

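The bear stands at -159.1°, with the tongue at -158.2° and the knob at r = 70 mm, so it is about 1 mm off sideways (limit 10 mm). All four cutters are upright and the arm is clear, so I'm handing in.

```bash
python3 -c "
from station import r
print(r.close_job())"
```

```text
the job is handed in; nothing more can be done
None
```

The bear cutter now stands at the front, in line with the pointer tongue, and the job is handed in. I pushed one rim lug with closed fingertips along the near side, turning the carousel about 138° counter-clockwise. I then backed off the lug, raised the tool and moved clear, finishing at about 12 of the 64 seconds.

- **Alignment:** in the last picture the bear's knob was at -159.1° and the tongue at -158.2°. At 70 mm from the axis that is about 1 mm sideways, against a limit of 10 mm.
- **Cutters:** all four look upright on the mat, with knob tops at 85–86 mm, as at the start.
- **Carousel:** it had not moved between the pictures taken just after backing off the lug and after moving clear.
- **Contact:** forces read after each move were about 1–2 N or less, close to the sensor's noise.
- **Checks that disagreed:** while the arm hid part of the carousel, the circle fit and the bear's measured angle were off by up to about 2°. I went by the lug angles instead, and the final unobstructed picture confirmed them.
- **Not checked:** I did not re-measure the shaker, bowl and spatula at the end. The fingers stayed low only around the carousel rim and were otherwise about 20 cm above the bench.

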